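Swing the bench magnifier over the sample

TASK

Swing the bench magnifier round its pillar until the lens is centred over the white dish with the brown mineral chips, by pushing gently with one finger against the side of the metal bar that carries the lens. Grip nothing, keep off the lens head so that the optics stay clean and aligned, do not disturb the dishes, jar, bottle and slide box below, and draw the hand clear when the lens is in place.

Things in the scene. Friction and masses are not known exactly. Their poses are not given: they have to be found in the camera images.
- stand: fixed black round flange (90 mm across, 13 mm high) screwed to the bench with an upright steel pillar 20 mm across; origin under the pillar's centre on the bench; a black stop collar 34 mm across from 160 to 172 mm height
- pillar_axis (a point): point on the vertical axis round which the magnifier swings, at 190 mm height, mid-height of the bar
- swing_arm: the swinging part, origin at pillar_axis: grey hub 38 mm across (cap top at 221 mm) and a flat aluminium bar 14 mm wide, 181 to 199 mm above the bench, along its own -x, bare from 20 to 150 mm from the axis. Swings level up to 1.3 rad either side of the stand's own -x; friction (about 0.25 N m) keeps it where it is left; no spring or click. Carries lens_head
- lens_head: round white lens head on the end of the arm (level; it can tilt about the bar on a stiff friction joint if pushed), 140 mm across, from 168 to 200 mm above the bench, with a clear glass lens 105 mm across in its middle, and a black yoke 30 mm wide (179 to 200 mm high) that reaches to 152 mm from the pillar axis; origin at the lens centre. Keep off it
- lens_centre (a point): centre of the lens, 190 mm above the bench, 240 mm from the pillar axis along the bar
- sample_dish: loose round white plastic dish, 60 mm across and 14 mm high, holding seven brown and amber mineral chips of about 10 mm; origin under its centre. It stands about 240 mm from the pillar (within 8 mm), so the lens can pass over it, to one side or the other of where the lens starts
- empty_dish: a like loose white dish with nothing in it; origin under its centre. Not to be disturbed
- jar: loose cream jar with white screw cap, 62 mm across, 74 mm high; origin under its centre. Not to be disturbed
- slide_box: loose blue slide box, 87 x 77 mm, 33 mm high; origin under its centre. Not to be disturbed
- oil_bottle: loose small amber bottle with black cap, 34 mm across, 75 mm high, standing under the bar's sweep; origin under its centre. Not to be disturbed
There are look-alikes about, which are no part of the job. What is shaped like the sample_dish but black or pink is not meant.

How it is judged:
By the outcome, as a careful person would: the job done as asked, in the order asked, and still so for the second after the job is handed in, with the robot touching nothing.
It also fails if it takes over 45 s, if anything falls off the work surface, if the arm or the gripper's body presses on something with over 40 N, if the wrist force passes 120 N, or if a joint passes its speed limit or range.

ROBOT

A 7-joint arm with a two-finger parallel gripper is mounted at the origin on the work surface. World frame = base frame: x ahead of the robot, y to its left, z up, the work surface at z = 0. Lengths are in m, angles in degrees, forces in N, time in s.
With the tool pointing down it reaches from about 0.425 to 0.975 m from the base axis. Payload 16.7 kg.
Tool frame: the origin (TCP) lies midway between the tips of the shut fingers; the grasp point (between the pads) lies bot.grip_depth behind it (bot.grip_depth is the distance from the TCP to the grasp point, in m); z points along the fingers, y is the direction in which the jaws open and shut (so a half turn about z gives the same grasp; the last joint's range is limited). The gripper opens to 85 mm and grips with 20 to 120 N. Pads are 22 mm wide; open, the fingers measure 114 mm over their backs; the gripper's body (76 mm by 85 mm) begins 54 mm behind the grasp point. The pads swing forward as they close: fully open they stand 13 mm farther back than shut.
Start: joints at [-81.962, 24.414, 4.234, 92.017, -1.954, 63.644, -3.845], TCP at [0.193, 0.647, 0.231] pointing down, gripper open.
Joint ranges: [-163.25, 163.25], [-28.42, 122.38], [-70.27, 78.77], [12.13, 141.07], [-58.53, 238.53], [9.26, 117.41], [-156.51, 156.51]. Speed limits (degrees/s): [108.29, 108.29, 136.94, 136.94, 172.46, 172.46, 172.46].

INTERFACE

Orientations are given as a 3x3 rotation matrix whose columns are the frame's x, y, z axes.
In Python, from rig import monitor, imaging, order, bot gives the robot as it stands. The module is installed in compiled form; this text tells all that it offers.
- The arm moves only by the tool drive_tool, never from a script. Its argument "rows" is a list of rows, each an object of numbers: "rx", "ry", "rz": the turn, a rotation vector about the tool's x, y, z in degrees; "tx", "ty", "tz": the shift along the tool's x, y, z in m; "gripper": the opening, from 0 (shut) to 1 (fully open). A call has 1 to 20 rows; each row shifts and turns the commanded pose from where the row before left it, along the tool's axes as they then stand; what a row does not reach is not made up. A row lasts 1/8 s, in which the tool goes at most 62.5 mm and 10.7 degrees, less where a joint would pass 70% of its speed; a pose out of reach is approached as far as the arm can. A call is refused whole if a number of a shift passes 0.0625 or a number of a turn 10.7, either way. A call with a gripper value outside its range is refused whole. The fingers move at their own pace and stop on an object; "newtons" is the grip in N (left out, the last holds). Time passes only in rows, so rows that do not move let the fingers close. It gives the time, the measured TCP pose, the force and the opening at its end, in the units of the state.
- monitor.get_obs(): the state, without advancing time (a new reading comes with each control period).
- imaging.snapshot(name): name is "side" or "top"; returns (picture, depth): 400x640x3 uint8, red, green, blue; 400x640 float32, m along the optical axis (not along the pixel's ray), 0 where there is no reading.
- imaging.get_calibration(name): a dict with "camera_matrix" (3x3 intrinsics, pixels), "world_to_cam" (4x4, takes a point from world to camera coordinates). Camera axes: x right, y up, looking along -z (the intrinsics and any distortion apply to the point x, -y, -z); pixel columns grow to the right and rows downward; lengths in m; the calibration is good to about 2 mm. A picture is of the moment at which its call begins. get_calibration takes no time and is no camera call.
- order.job_done(): hands the job in, once; it reports no verdict.
Trained networks look in the newest picture that a camera, given by its name, has taken for a name from the list of things; names that differ only in an ending like _2 or _b are one class to them, and where a whole thing is asked for, a point or a joint stands for the part that bears it (a point fixed in the world has none). Each returns a list of dicts, best first, with "p" (0 to 1); they miss things now and then, are a little off and sometimes report something else, mostly with a low value. They report only what shows in the picture. A call takes as long as a camera call. They do not tell look-alikes from the thing itself.
- imaging.spot_in(camera, query): "xyz" ([x, y, z] in m, in the coordinates of the camera as it stood for that picture, good to about 4 mm: the middle of the surface that is visible of it).
- imaging.trace(camera, query): "region" (400x640 bool, what is visible of it).
The state is a dict: "time": time; "joint_positions": joint angles; "dq": joint speeds; "tau": joint torques, N m; "tcp_pos": TCP position; "tcp_rot": TCP orientation; "contact_force": force on the tool from outside, world axes, zero at the start; "torque": the same for the moment, N m; "width": finger opening in m.
Only numpy, scipy, OpenCV 4.12 (cv2) and the standard library are available. Lean on these libraries where they do the work, as an engineer would, in place of code of your own. Each camera call takes 0.05 s, during which the arm holds its last target.

## Working session

There is one attempt and no reset: what is moved stays moved. The work goes in short steps, Python scripts to look and compute and a tool call to move; the robot and the scene stay as the last step left them, time stands still between calls to the robot, and variables do not carry over. Pictures are saved under pics/ and viewed, and the job is handed in when it is done.

Besides the shell and the picture viewer there is one more tool, called as a command line: name --argument value ..., lists and objects as JSON in quotes. drive_tool: Moves the arm, as the interface text tells. Its arguments: {"type":"object","properties":{"rows":{"type":"array"},"newtons":{"type":"number"}},"required":["rows"]}

```bash
mkdir -p pics; cat > h.py <<'E'
import numpy as np, cv2
from rig import monitor, imaging, order, bot
def snap(n,f):
    p,d=imaging.snapshot(n); cv2.imwrite('pics/'+f,cv2.cvtColor(p,cv2.COLOR_RGB2BGR)); return p,d
def c2w(n,x):
    T=np.linalg.inv(imaging.get_calibration(n)['world_to_cam']); return (T@np.append(x,1))[:3]
def px(n,w):
    c=imaging.get_calibration(n); q=(c['world_to_cam']@np.append(w,1))[:3]; q=np.array([q[0],-q[1],-q[2]])
    r=c['camera_matrix']@q; return r[:2]/r[2]
def w_at_z(n,u,v,z):
    c=imaging.get_calibration(n); k=np.linalg.inv(c['camera_matrix'])@[u,v,1]; k=np.array([k[0],-k[1],-k[2]])
    T=np.linalg.inv(c['world_to_cam']); o=T[:3,3]; r=T[:3,:3]@k; return o+r*(z-o[2])/r[2]
E
python3 - <<'E'
from h import *
np.set_printoptions(precision=4,suppress=True)
o=monitor.get_obs(); print(o['time'],o['tcp_pos'],o['tcp_rot'],bot.grip_depth)
for n in('top','side'):
    snap(n,n+'0.png'); c=imaging.get_calibration(n); print(c['camera_matrix'],np.linalg.inv(c['world_to_cam']))
    for q in ['stand','swing_arm','lens_head','sample_dish','empty_dish','jar','slide_box','oil_bottle']:
        for r in imaging.spot_in(n,q)[:3]:
            w=c2w(n,r['xyz']); print(n,q,round(r['p'],2),w,px(n,w).round())
E
```

```text
0.0 [0.1928 0.6464 0.2306] [[-0.9583  0.2858 -0.0003]
 [ 0.2858  0.9583 -0.0013]
 [-0.0001 -0.0014 -1.    ]] 0.0187
[[492.0345   0.     320.7923]
 [  0.     492.0345 200.6049]
 [  0.       0.       1.    ]] [[ 0.0297  0.9931 -0.1134  0.4917]
 [-0.999   0.0333  0.0293  0.0078]
 [ 0.0329  0.1124  0.9931  1.0141]
 [ 0.      0.      0.      1.    ]]
top stand 0.82 [0.4904 0.1262 0.1991] [232. 255.]
top swing_arm 0.66 [0.4784 0.1412 0.1942] [223. 262.]
top lens_head 0.88 [0.4662 0.1508 0.2004] [216. 269.]
top sample_dish 0.83 [ 0.4909 -0.0504  0.005 ] [333. 258.]
top sample_dish 0.66 [ 0.3953 -0.0395  0.002 ] [326. 305.]
top sample_dish 0.59 [ 0.5868 -0.046   0.0032] [332. 211.]
top empty_dish 0.7 [0.5337 0.2579 0.0008] [183. 232.]
top jar 0.56 [0.7157 0.243  0.0753] [187. 136.]
top slide_box 0.89 [ 0.7035 -0.0643  0.0322] [343. 153.]
[[381.5872   0.     318.9755]
 [  0.     381.5872 198.4668]
 [  0.       0.       1.    ]] [[ 0.9007  0.3339 -0.278   0.3573]
 [-0.4341  0.7162 -0.5465 -0.4422]
 [ 0.0166  0.6129  0.79    0.7829]
 [ 0.      0.      0.      1.    ]]
side stand 0.58 [0.5088 0.1121 0.193 ] [265. 158.]
side swing_arm 0.58 [0.4828 0.1207 0.1894] [253. 160.]
side lens_head 0.76 [0.4668 0.1335 0.1971] [243. 156.]
side lens_head 0.28 [ 0.4945 -0.048   0.0094] [292. 263.]
side sample_dish 0.78 [ 0.5922 -0.0459  0.0105] [330. 246.]
side sample_dish 0.71 [ 0.497  -0.0443  0.0096] [293. 261.]
side sample_dish 0.57 [ 0.3934 -0.0353  0.0067] [248. 276.]
side jar 0.82 [0.7175 0.2342 0.0735] [326. 136.]
side slide_box 0.74 [ 0.7005 -0.0704  0.03  ] [377. 233.]
side oil_bottle 0.58 [0.5837 0.124  0.0411] [297. 188.]
```

View pics/top0.png

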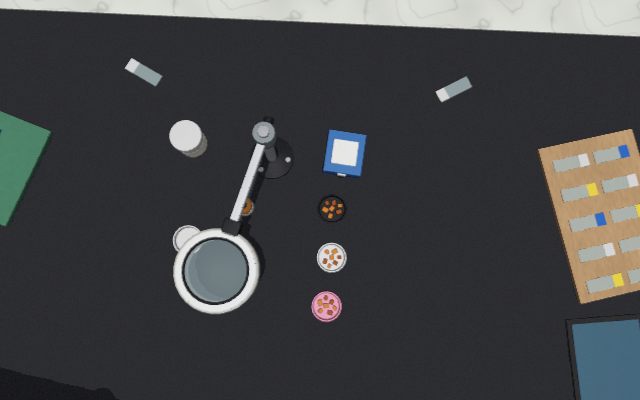

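View pics/side0.png

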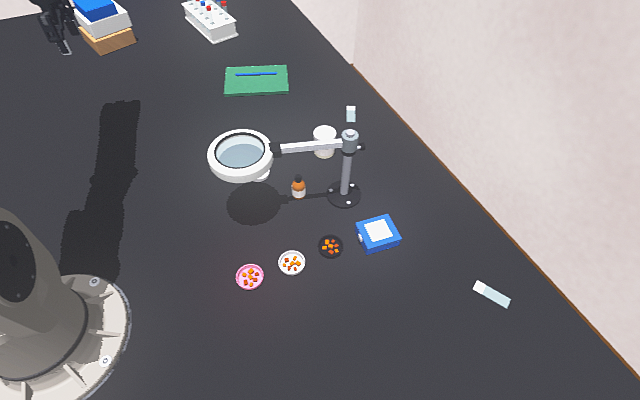

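The top view shows a white dish with chips at (332,258). Its look-alikes are the black dish (332,209), the pink dish (326,306) and the empty white dish (187,238). The lens is at (216,270) and the hub at (263,132). I choose (332,258). Next I measure precisely and check a close crop.

```bash
cat > m.py <<'E'
from h import *
np.set_printoptions(precision=4,suppress=True)
def circ(xy):
    # robust LSQ circle
    from scipy.optimize import least_squares
    f=lambda p:np.hypot(xy[:,0]-p[0],xy[:,1]-p[1])-p[2]
    return least_squares(f,[*xy.mean(0),np.std(xy)*1.4],loss='soft_l1',f_scale=.001).x
def region(n,q,near=None,i=0):
    R=imaging.trace(n,q)
    if near is not None:
        R=[r for r in R if r['region'][near[1]-8:near[1]+9,near[0]-8:near[0]+9].any()]
    return R[0]['region'] if R else None
def outline_fit(n,m,z):
    c,_=cv2.findContours(m.astype(np.uint8),cv2.RETR_EXTERNAL,cv2.CHAIN_APPROX_NONE)
    c=max(c,key=cv2.contourArea)[:,0,:]
    return circ(np.array([w_at_z(n,u,v,z)[:2] for u,v in c]))
E
python3 - <<'E'
from m import *
for n,near in(('top',(332,258)),('side',(292,263))):
    p,d=snap(n,n+'1.png')
    hsv=cv2.cvtColor(p,cv2.COLOR_RGB2HSV)
    m=region(n,'sample_dish',near)
    if m is not None: print(n,'dish',m.sum(),outline_fit(n,m,.014),outline_fit(n,m,.007))
    # white-rim cross check
    s=np.zeros(p.shape[:2],np.uint8); cv2.circle(s,near,22,1,-1)
    w=((p.min(2)>110)&(s>0)); print('rim',outline_fit(n,w,.014))
    m=region(n,'lens_head'); 
    if m is not None: print(n,'lens',m.sum(),outline_fit(n,m,.196))
    for q in('stand','swing_arm','lens_head','sample_dish'):
        mm=region(n,q, near if q=='sample_dish' else None)
        if mm is None: print(q,'none'); continue
        o=p.copy(); o[mm]=o[mm]//2+np.array([0,127,0],np.uint8); cv2.imwrite(f'pics/{n}_{q}.png',o[:,:,::-1][80:340,120:420])
    if n=='top':
        # depth-based points
        ys,xs=np.nonzero(d>0); 
        c=imaging.get_calibration(n);K=c['camera_matrix']
        Z=d[ys,xs];P=np.c_[(xs-K[0,2])/K[0,0]*Z,-(ys-K[1,2])/K[1,1]*Z,-Z,np.ones(len(Z))]@np.linalg.inv(c['world_to_cam']).T
        near_=(np.abs(P[:,0]-.55)<.2)&(np.abs(P[:,1]-.08)<.2)
        cap=near_&(P[:,2]>.212)&(P[:,2]<.24);print('cap',cap.sum(),np.median(P[cap],0),P[cap].min(0),P[cap].max(0))
        np.save('P.npy',P)
a=cv2.resize(cv2.imread('pics/top1.png')[180:330,150:370],None,fx=3.5,fy=3.5,interpolation=cv2.INTER_CUBIC);cv2.imwrite('pics/crop1.png',a)
a=cv2.resize(cv2.imread('pics/top1.png')[110:310,150:350],None,fx=3,fy=3,interpolation=cv2.INTER_CUBIC);cv2.imwrite('pics/crop2.png',a)
E
```

```text
top dish 720 [ 0.4915 -0.0454  0.0296] [ 0.4915 -0.0458  0.0298]
rim [ 0.4918 -0.0463  0.0294]
top lens 6075 [0.4657 0.1518 0.0698]
cap 336 [0.6927 0.0828 0.2145 1.    ] [0.6758 0.0653 0.212  1.    ] [0.7131 0.1017 0.2253 1.    ]
side dish 469 [ 0.4916 -0.0473  0.0282] [ 0.4928 -0.0437  0.0285]
rim [ 0.4928 -0.0469  0.0304]
side lens 2939 [0.4666 0.1424 0.0764]
```

View pics/crop1.png

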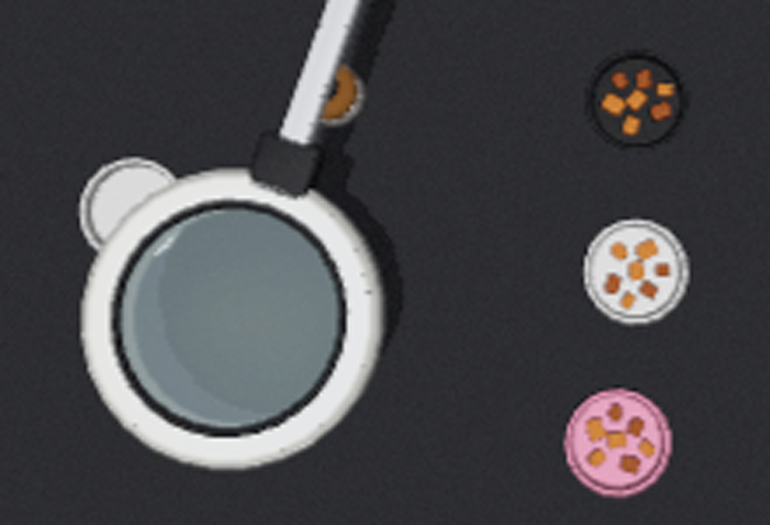

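View pics/crop2.png

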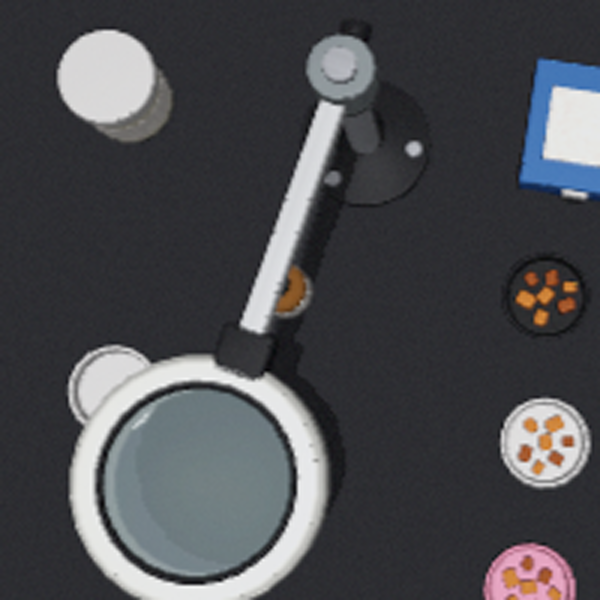

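The crop confirms the choice: a white dish with seven brown chips at (332,258), centre about (0.492, -0.046). The pillar axis is about (0.693, 0.083), which puts the dish 239 mm from it. The lens has to swing about 50° towards -y. The tool's y axis is already normal to the bar, so I'll approach on the +y side with the fingers shut.

drive_tool --rows '[{"gripper": 0, "tx": -0.03}, {"gripper": 0, "tx": -0.045}, {"gripper": 0, "tx": -0.045}, {"gripper": 0, "tx": -0.045}, {"gripper": 0, "tx": -0.045}, {"gripper": 0, "tx": -0.045}, {"gripper": 0, "tx": -0.045}, {"gripper": 0, "tx": -0.045}, {"gripper": 0, "tx": -0.045}, {"gripper": 0, "tx": -0.045}, {"gripper": 0, "tx": -0.045}, {"gripper": 0, "tx": -0.035}, {"gripper": 0, "tx": -0.02}, {"gripper": 0}]'

```text
$.rows[0]: bad value
```

drive_tool --rows '[{"rx": 0, "ry": 0, "rz": 0, "tx": -0.03, "ty": 0, "tz": 0, "gripper": 0.0}]'

```text
time: 1.72
tcp_pos: [0.2193, 0.6391, 0.2312]
tcp_rot: [[-0.959, 0.282, -0.001], [0.282, 0.959, 0.0], [0.001, -0.0, -1.0]]
contact_force: [0.6, 0.2, -0.1]
width: 0.0697
```

drive_tool --rows '[{"rx": 0, "ry": 0, "rz": 0, "tx": -0.045, "ty": 0, "tz": 0, "gripper": 0}, {"rx": 0, "ry": 0, "rz": 0, "tx": -0.045, "ty": 0, "tz": 0, "gripper": 0}, {"rx": 0, "ry": 0, "rz": 0, "tx": -0.045, "ty": 0, "tz": 0, "gripper": 0}, {"rx": 0, "ry": 0, "rz": 0, "tx": -0.045, "ty": 0, "tz": 0, "gripper": 0}, {"rx": 0, "ry": 0, "rz": 0, "tx": -0.045, "ty": 0, "tz": 0, "gripper": 0}, {"rx": 0, "ry": 0, "rz": 0, "tx": -0.045, "ty": 0, "tz": 0, "gripper": 0}, {"rx": 0, "ry": 0, "rz": 0, "tx": -0.045, "ty": 0, "tz": 0, "gripper": 0}, {"rx": 0, "ry": 0, "rz": 0, "tx": -0.045, "ty": 0, "tz": 0, "gripper": 0}, {"rx": 0, "ry": 0, "rz": 0, "tx": -0.045, "ty": 0, "tz": 0, "gripper": 0}, {"rx": 0, "ry": 0, "rz": 0, "tx": -0.045, "ty": 0, "tz": 0, "gripper": 0}, {"rx": 0, "ry": 0, "rz": 0, "tx": -0.035, "ty": 0, "tz": 0, "gripper": 0}, {"rx": 0, "ry": 0, "rz": 0, "tx": -0.02, "ty": 0, "tz": 0, "gripper": 0}, {"rx": 0, "ry": 0, "rz": 0, "tx": 0, "ty": 0, "tz": 0, "gripper": 0}]'

```text
time: 3.35
tcp_pos: [0.7071, 0.4923, 0.2304]
tcp_rot: [[-0.958, 0.288, -0.0], [0.288, 0.958, -0.001], [-0.0, -0.001, -1.0]]
contact_force: [0.2, 1.0, -0.1]
width: 0.0003
```

drive_tool --rows '[{"rx": 0, "ry": 0, "rz": 0, "tx": 0, "ty": -0.03, "tz": 0, "gripper": 0}, {"rx": 0, "ry": 0, "rz": 0, "tx": 0, "ty": -0.04, "tz": 0, "gripper": 0}, {"rx": 0, "ry": 0, "rz": 0, "tx": 0, "ty": -0.04, "tz": 0, "gripper": 0}, {"rx": 0, "ry": 0, "rz": 0, "tx": 0, "ty": -0.04, "tz": 0, "gripper": 0}, {"rx": 0, "ry": 0, "rz": 0, "tx": 0, "ty": -0.04, "tz": 0.01, "gripper": 0}, {"rx": 0, "ry": 0, "rz": 0, "tx": 0, "ty": -0.04, "tz": 0.01, "gripper": 0}, {"rx": 0, "ry": 0, "rz": 0, "tx": 0, "ty": -0.04, "tz": 0.01, "gripper": 0}, {"rx": 0, "ry": 0, "rz": 0, "tx": 0, "ty": -0.035, "tz": 0.015, "gripper": 0}, {"rx": 0, "ry": 0, "rz": 0, "tx": 0, "ty": -0.02, "tz": 0.014, "gripper": 0}, {"rx": 0, "ry": 0, "rz": 0, "tx": 0, "ty": 0, "tz": 0, "gripper": 0}]'

```text
time: 4.6
tcp_pos: [0.6115, 0.1815, 0.1719]
tcp_rot: [[-0.958, 0.287, -0.001], [0.287, 0.958, -0.001], [0.001, -0.001, -1.0]]
contact_force: [-0.4, 1.1, 0.4]
width: -0.0001
```

```bash
cat > st.py <<'E'
from m import *
import sys
A=np.array([.6935,.083]);D=np.array([.492,-.046])
p,d=snap('top',sys.argv[1]+'.png'); m=region('top','lens_head')
o=monitor.get_obs();t=np.array(o['tcp_pos']); y=np.array(o['tcp_rot'])[:,1]
th=np.degrees(np.arctan2(y[0],y[1]));n=np.array([np.sin(np.radians(th)),np.cos(np.radians(th))]);u=np.array([-n[1],n[0]])
print('t',o['time'],'tcp',t,'toolth',th,'r',(t[:2]-A)@u,'off',(t[:2]-A)@n,'F',o['contact_force'],'q',o['joint_positions'])
f=lambda q:np.degrees(np.arctan2(q[1]-A[1],A[0]-q[0]))
if m is not None:
    c=outline_fit('top',m,.196); print('lens',m.sum(),c,'th',f(c),'target',f(D),'err',c[:2]-D)
a=cv2.imread('pics/%s.png'%sys.argv[1])[90:340,120:400]
cv2.imwrite('pics/%sc.png'%sys.argv[1],cv2.resize(a,None,fx=2.3,fy=2.3,interpolation=cv2.INTER_CUBIC))
E
python3 st.py a1; python3 -c "
from h import *
snap('side','a1s.png')"
```

```text
t 4.7 tcp [0.6125 0.1838 0.1729] toolth 16.544647064427316 r 0.10632132844705232 off 0.07354000110193737 F [0.0439 1.2965 0.2894] q [-31.0306  24.4995  11.2774 100.4782  -5.6872  55.534   55.932 ]
lens 3920 [0.4726 0.1353 0.0598] th 13.31620138175945 target -32.627311194706785 err [-0.0194  0.1813]
```

View pics/a1c.png

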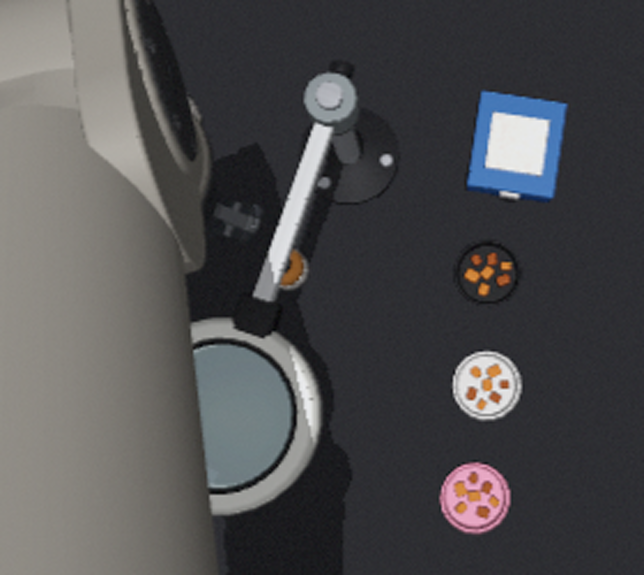

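View pics/a1s.png

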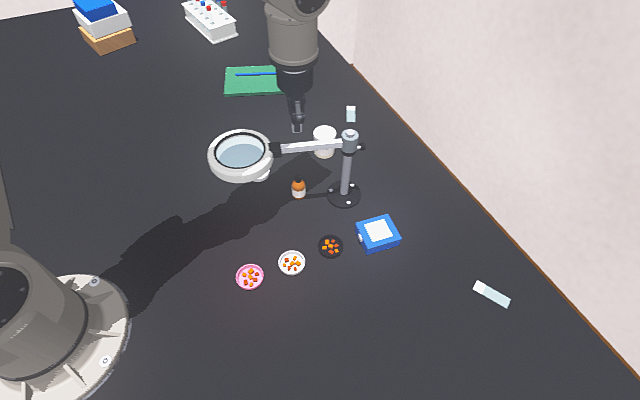

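The shut fingers stand on the +y side of the bar and nothing is touched. I'll close in to just short of contact.

drive_tool --rows '[{"rx": 0, "ry": 0, "rz": 0, "tx": 0, "ty": -0.015, "tz": 0, "gripper": 0}, {"rx": 0, "ry": 0, "rz": 0, "tx": 0, "ty": -0.015, "tz": 0, "gripper": 0}, {"rx": 0, "ry": 0, "rz": 0, "tx": 0, "ty": -0.01, "tz": 0, "gripper": 0}, {"rx": 0, "ry": 0, "rz": 0, "tx": 0, "ty": -0.005, "tz": 0, "gripper": 0}, {"rx": 0, "ry": 0, "rz": 0, "tx": 0, "ty": 0, "tz": 0, "gripper": 0}]'

```text
time: 5.38
tcp_pos: [0.5999, 0.139, 0.1724]
tcp_rot: [[-0.958, 0.286, 0.0], [0.286, 0.958, 0.0], [-0.0, 0.0, -1.0]]
contact_force: [-0.1, 1.0, -0.2]
width: -0.0003
```

```bash
python3 st.py a2; python3 -c "
from h import *
p,d=snap('side','a2s.png'); cv2.imwrite('pics/a2sc.png',cv2.resize(p[90:220,200:380,::-1],None,fx=4,fy=4,interpolation=cv2.INTER_CUBIC))"
```

```text
t 5.475 tcp [0.5999 0.1398 0.1723] toolth 16.585008289650794 r 0.1059217030896477 off 0.02767407890969076 F [-0.2587  0.554  -0.1342] q [-28.3593  22.488   11.8584 103.666   -5.5589  54.4012  59.2772]
lens 559 [0.4666 0.1425 0.0578] th 14.692555575293994 target -32.627311194706785 err [-0.0254  0.1885]
```

View pics/a2sc.png

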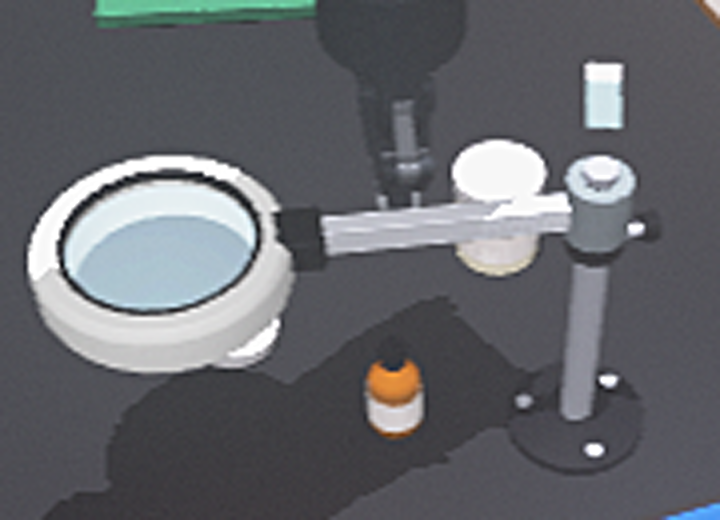

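View pics/a2c.png

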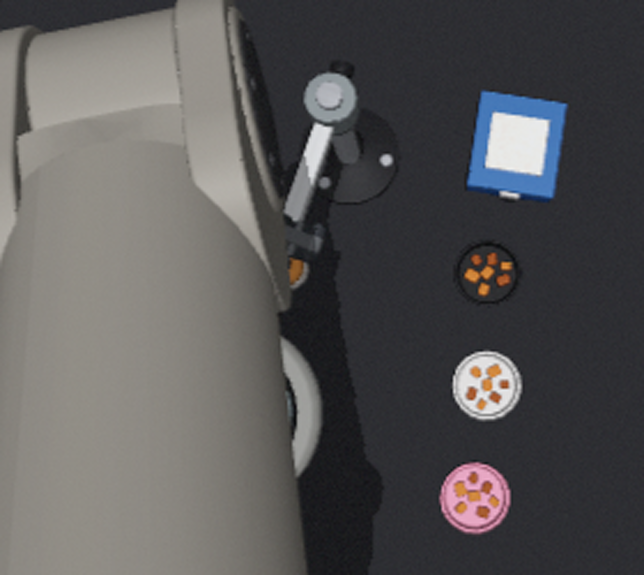

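Fingers are about 6 mm off the bar at r≈106 mm, well inside the bare length. I'll start the push along the arc and check partway.

drive_tool --rows '[{"rx": 0, "ry": 0, "rz": 0, "tx": 0, "ty": -0.003, "tz": 0, "gripper": 0}, {"rx": 0, "ry": 0, "rz": 0, "tx": 0, "ty": -0.003, "tz": 0, "gripper": 0}, {"rx": 0, "ry": 0, "rz": -2.5, "tx": 0.0008, "ty": -0.0046, "tz": 0, "gripper": 0}, {"rx": 0, "ry": 0, "rz": -2.5, "tx": 0.0008, "ty": -0.0046, "tz": 0, "gripper": 0}, {"rx": 0, "ry": 0, "rz": -2.5, "tx": 0.0008, "ty": -0.0046, "tz": 0, "gripper": 0}, {"rx": 0, "ry": 0, "rz": -2.5, "tx": 0.0008, "ty": -0.0046, "tz": 0, "gripper": 0}]'

```text
time: 6.28
tcp_pos: [0.5908, 0.1166, 0.1723]
tcp_rot: [[-0.994, 0.113, 0.0], [0.113, 0.994, 0.0], [0.0, 0.0, -1.0]]
contact_force: [0.4, 2.5, -1.4]
width: 0.0005
```

```bash
cat > sd.py <<'E'
from m import *
import sys
n='side';p,d=snap(n,sys.argv[1]+'s.png'); cv2.imwrite('pics/%ssc.png'%sys.argv[1],cv2.resize(p[90:290,200:400,::-1],None,fx=3,fy=3,interpolation=cv2.INTER_CUBIC))
m=region(n,'lens_head')
if m is not None:
    # points of the ring top from depth
    ys,xs=np.nonzero(m&(d>0));K=imaging.get_calibration(n)['camera_matrix'];Z=d[ys,xs]
    P=np.c_[(xs-K[0,2])/K[0,0]*Z,-(ys-K[1,2])/K[1,1]*Z,-Z,np.ones(len(Z))]@np.linalg.inv(imaging.get_calibration(n)['world_to_cam']).T
    s=(P[:,2]>.16)&(P[:,2]<.215); Q=P[s]
    A=np.array([.6935,.083]);r=np.hypot(*(Q[:,:2]-A).T); 
    print('pts',len(Q),'mid',(np.percentile(Q,1,0)+np.percentile(Q,99,0))[:3]/2,'mean',Q.mean(0)[:3])
    h=cv2.convexHull(Q[:,:2].astype(np.float32)); c,R=cv2.minEnclosingCircle(h); print('minEncl',c,R,'th',np.degrees(np.arctan2(c[1]-A[1],A[0]-c[0])))
E
python3 st.py a3; python3 sd.py a3
```

```text
t 6.375 tcp [0.5908 0.116  0.1723] toolth 6.595439289105714 r 0.10581948472294529 off 0.020943316548945788 F [ 0.2541 -0.6493  0.0746] q [-25.2616  21.1786  10.1177 105.398   -4.5114  53.8147  70.2575]
lens 664 [0.4586 0.1026 0.0586] th 4.766774109931149 target -32.627311194706785 err [-0.0334  0.1486]
pts 3161 mid [0.4644 0.1053 0.1878] mean [0.4572 0.0986 0.1948]
minEncl (0.4654533565044403, 0.1083640605211258) 0.07897790521383286 th 6.346531369777763
```

View pics/a3sc.png

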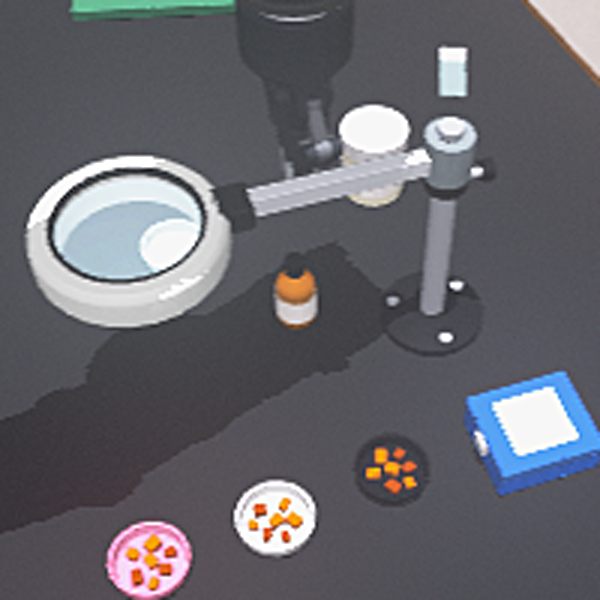

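View pics/a3c.png

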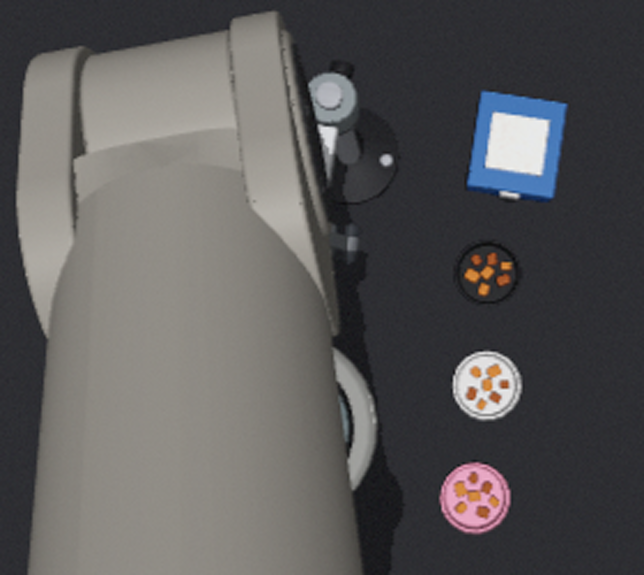

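The bar swings with the finger: the lens is at about 6° and the force is low. I'll continue the arc to about -26°.

drive_tool --rows '[{"rx": 0, "ry": 0, "rz": -2.5, "tx": 0.0008, "ty": -0.0046, "tz": 0, "gripper": 0}, {"rx": 0, "ry": 0, "rz": -2.5, "tx": 0.0008, "ty": -0.0046, "tz": 0, "gripper": 0}, {"rx": 0, "ry": 0, "rz": -2.5, "tx": 0.0008, "ty": -0.0046, "tz": 0, "gripper": 0}, {"rx": 0, "ry": 0, "rz": -2.5, "tx": 0.0008, "ty": -0.0046, "tz": 0, "gripper": 0}, {"rx": 0, "ry": 0, "rz": -2.5, "tx": 0.0008, "ty": -0.0046, "tz": 0, "gripper": 0}, {"rx": 0, "ry": 0, "rz": -2.5, "tx": 0.0008, "ty": -0.0046, "tz": 0, "gripper": 0}, {"rx": 0, "ry": 0, "rz": -2.5, "tx": 0.0008, "ty": -0.0046, "tz": 0, "gripper": 0}, {"rx": 0, "ry": 0, "rz": -2.5, "tx": 0.0008, "ty": -0.0046, "tz": 0, "gripper": 0}, {"rx": 0, "ry": 0, "rz": -2.5, "tx": 0.0008, "ty": -0.0046, "tz": 0, "gripper": 0}, {"rx": 0, "ry": 0, "rz": -2.5, "tx": 0.0008, "ty": -0.0046, "tz": 0, "gripper": 0}, {"rx": 0, "ry": 0, "rz": -2.5, "tx": 0.0008, "ty": -0.0046, "tz": 0, "gripper": 0}, {"rx": 0, "ry": 0, "rz": -2.5, "tx": 0.0008, "ty": -0.0046, "tz": 0, "gripper": 0}, {"rx": 0, "ry": 0, "rz": -2.5, "tx": 0.0008, "ty": -0.0046, "tz": 0, "gripper": 0}, {"rx": 0, "ry": 0, "rz": 0, "tx": 0, "ty": 0, "tz": 0, "gripper": 0}]'

```text
time: 8.22
tcp_pos: [0.5894, 0.0563, 0.1722]
tcp_rot: [[-0.9, -0.435, -0.0], [-0.435, 0.9, -0.0], [0.0, -0.0, -1.0]]
contact_force: [0.7, -0.9, 0.4]
width: 0.0
```

```bash
python3 st.py a4; python3 sd.py a4
```

```text
t 8.325 tcp [0.5895 0.0566 0.1723] toolth -25.804190140643737 r 0.10513020234333643 off 0.021518461745173086 F [ 0.7458 -0.2624  0.5431] q [-15.5158  20.1634   4.7242 106.4235  -2.0184  53.4822 105.9253]
lens 1875 [ 0.484  -0.0495  0.0425] th -32.323141654317695 target -32.627311194706785 err [-0.008  -0.0035]
pts 3906 mid [ 0.4819 -0.0219  0.1884] mean [ 0.4767 -0.0258  0.1952]
minEncl (0.4870221018791199, -0.015888340771198273) 0.07991062849760056 th -25.5911317081948
```

View pics/a4sc.png

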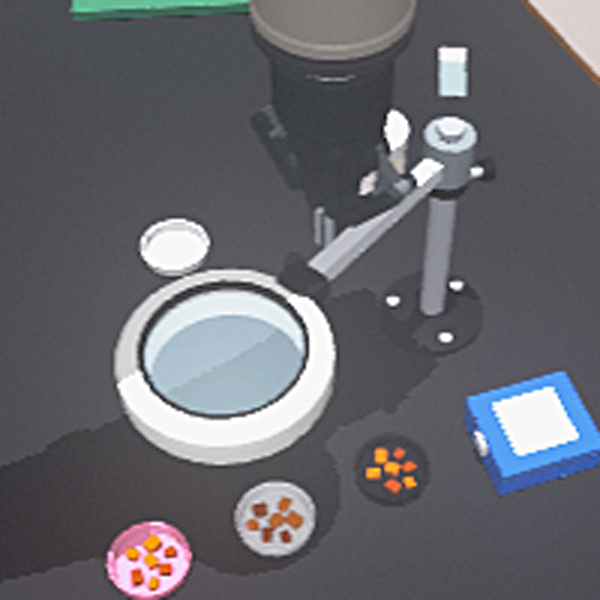

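View pics/a4c.png

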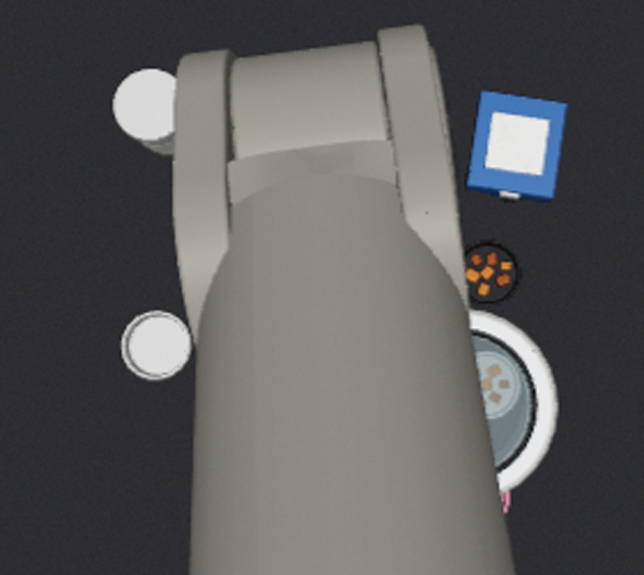

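The lens is at about -25.6° and the target is -32.6°. I'll go 6° more, slowing at the end, then back off along +y for a clear look.

drive_tool --rows '[{"rx": 0, "ry": 0, "rz": -2.0, "tx": 0.0007, "ty": -0.0037, "tz": 0, "gripper": 0}, {"rx": 0, "ry": 0, "rz": -2.0, "tx": 0.0007, "ty": -0.0037, "tz": 0, "gripper": 0}, {"rx": 0, "ry": 0, "rz": -1.3, "tx": 0.0004, "ty": -0.0024, "tz": 0, "gripper": 0}, {"rx": 0, "ry": 0, "rz": -0.7, "tx": 0.0002, "ty": -0.0013, "tz": 0, "gripper": 0}, {"rx": 0, "ry": 0, "rz": 0, "tx": 0, "ty": 0, "tz": 0, "gripper": 0}]'

```text
time: 9.05
tcp_pos: [0.5928, 0.0458, 0.1723]
tcp_rot: [[-0.849, -0.528, -0.0], [-0.528, 0.849, -0.0], [0.0, -0.0, -1.0]]
contact_force: [-0.6, 1.3, 1.2]
width: 0.0001
```

```bash
python3 st.py a5; python3 sd.py a5
```

```text
t 9.15 tcp [0.5929 0.0458 0.1723] toolth -31.865737066011285 r 0.10511729941251904 off 0.02151611479537307 F [-1.4309  0.4831  0.0483] q [-13.6393  20.3739   3.7607 106.0574  -1.6172  53.6156 112.7118]
lens 2102 [ 0.4949 -0.0691  0.0445] th -37.44323098936641 target -32.627311194706785 err [ 0.0029 -0.0231]
pts 4024 mid [ 0.4907 -0.0432  0.1884] mean [ 0.4874 -0.0465  0.1952]
minEncl (0.49692225456237793, -0.036456312984228134) 0.07882168143987656 th -31.28620226096333
```

View pics/a5c.png

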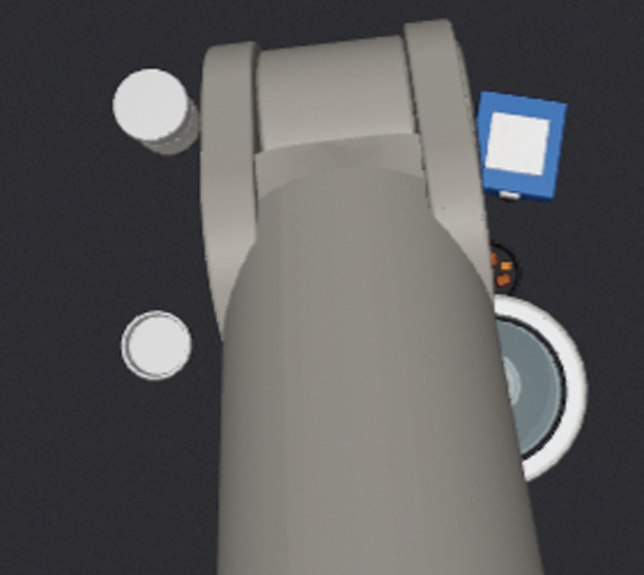

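drive_tool --rows '[{"rx": 0, "ry": 0, "rz": 0, "tx": 0, "ty": 0.01, "tz": 0, "gripper": 0}, {"rx": 0, "ry": 0, "rz": 0, "tx": 0, "ty": 0.025, "tz": 0, "gripper": 0}, {"rx": 0, "ry": 0, "rz": 0, "tx": 0, "ty": 0.04, "tz": 0, "gripper": 0}, {"rx": 0, "ry": 0, "rz": 0, "tx": -0.02, "ty": 0.04, "tz": 0, "gripper": 0}, {"rx": 0, "ry": 0, "rz": 0, "tx": -0.02, "ty": 0.04, "tz": 0, "gripper": 0}, {"rx": 0, "ry": 0, "rz": 0, "tx": -0.02, "ty": 0.04, "tz": 0, "gripper": 0}, {"rx": 0, "ry": 0, "rz": 0, "tx": -0.02, "ty": 0.04, "tz": 0, "gripper": 0}, {"rx": 0, "ry": 0, "rz": 0, "tx": 0, "ty": 0.04, "tz": 0, "gripper": 0}, {"rx": 0, "ry": 0, "rz": 0, "tx": 0, "ty": 0.02, "tz": 0, "gripper": 0}, {"rx": 0, "ry": 0, "rz": 0, "tx": 0, "ty": 0, "tz": 0, "gripper": 0}]'

```text
time: 10.5
tcp_pos: [0.5039, 0.3396, 0.1723]
tcp_rot: [[-0.848, -0.53, -0.0], [-0.53, 0.848, 0.0], [0.0, 0.0, -1.0]]
contact_force: [0.2, -0.5, 0.3]
width: 0.0003
```

```bash
python3 st.py a6; python3 sd.py a6
```

```text
t 10.6 tcp [0.5054 0.3375 0.1724] toolth -31.839333867128847 r 0.02554466592618337 off 0.31539747018023123 F [ 0.064  -0.9038 -0.3762] q [-37.8782  21.5698  -2.4542 104.0339   1.1574  54.423   81.0051]
lens 5704 [ 0.4886 -0.0382  0.0685] th -30.604067429315876 target -32.627311194706785 err [-0.0034  0.0078]
pts 3977 mid [ 0.4903 -0.0435  0.1885] mean [ 0.4871 -0.0469  0.1952]
minEncl (0.4956125020980835, -0.03576827794313431) 0.07813244313001633 th -30.971373136011827
```

View pics/a6c.png

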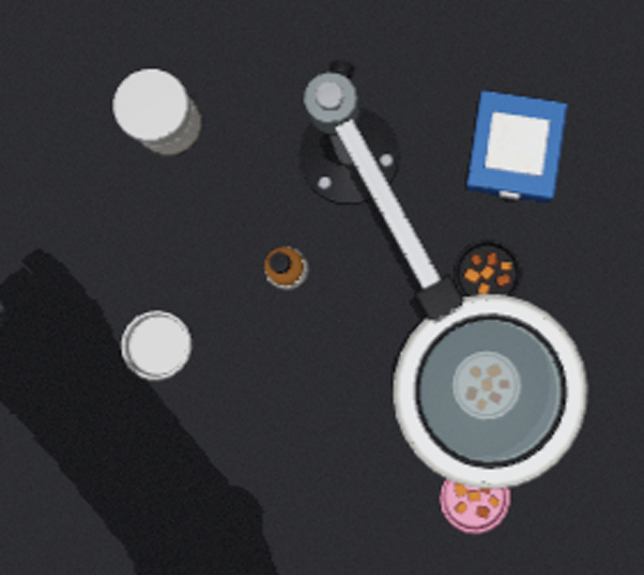

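View pics/a6sc.png

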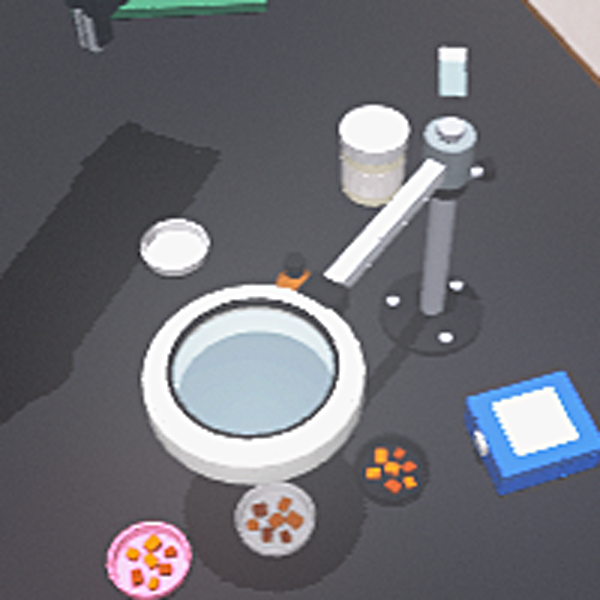

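The lens is nearly over the dish: ring centre at crop (490,390), dish at (487,385). I'll refine the residual with independent fits.

```bash
cat > fit.py <<'E'
from m import *
import sys
def fit(f,seed,name=''):
    p=cv2.imread(f'pics/{f}.png'); g=cv2.cvtColor(p,cv2.COLOR_BGR2GRAY).astype(np.float32)
    # radial edge search of outer white ring edge and dark inner ring
    out={}
    for nm,z,r0,r1,sign in(('outer',.190,.062,.078,-1),('inner',.2,.045,.060,1)):
        pts=[]
        for a in np.radians(np.arange(0,360,3)):
            rs=np.arange(r0,r1,.0003)
            uv=np.array([px('top',[seed[0]+r*np.cos(a),seed[1]+r*np.sin(a),z]) for r in rs]).astype(np.float32)
            v=cv2.remap(g,uv[:,0][None],uv[:,1][None],cv2.INTER_LINEAR)[0]
            dv=sign*np.gradient(cv2.GaussianBlur(v[None],(0,0),3)[0])
            i=dv.argmax()
            if dv[i]>1: pts.append([seed[0]+rs[i]*np.cos(a),seed[1]+rs[i]*np.sin(a)])
        c=circ(np.array(pts)); out[nm]=c; print(f,nm,len(pts),c)
    return out
def bar(f,th0,A):
    p=cv2.imread(f'pics/{f}.png'); g=cv2.cvtColor(p,cv2.COLOR_BGR2GRAY).astype(np.float32)
    t=np.radians(th0);u=np.array([-np.cos(t),np.sin(t)]);n=np.array([np.sin(t),np.cos(t)]);M=[]
    for r in np.arange(.04,.14,.003):
        s=np.arange(-.016,.016,.0004);q=A+r*u+s[:,None]*n
        uv=np.array([px('top',[*k,.199]) for k in q]).astype(np.float32)
        v=cv2.remap(g,uv[:,0][None],uv[:,1][None],cv2.INTER_LINEAR)[0];dv=np.gradient(cv2.GaussianBlur(v[None],(0,0),2)[0])
        M.append([r,(s[dv.argmax()]+s[dv.argmin()])/2])
    M=np.array(M);k=np.polyfit(*M.T,1);k=np.polyfit(*M[abs(np.polyval(k,M[:,0])-M[:,1])<.0015].T,1)
    print(f,'bar th',th0+np.degrees(np.arctan(k[0])),'offset at axis',k[1],'lens by bar',A+.24*u+np.polyval(k,.24)*n)
if __name__=='__main__':
    A=np.array([.6935,.083])
    fit('top1',(.466,.152));bar('top1',16.7,A)
    fit(sys.argv[1],tuple(map(float,sys.argv[2:4])));bar(sys.argv[1],float(sys.argv[4]),A)
E
python3 fit.py a6 .489 -.038 -31
```

```text
Traceback (most recent call last):
  File "fit.py", line 30, in <module>
    fit('top1',(.466,.152));bar('top1',16.7,A)
    ~~~^^^^^^^^^^^^^^^^^^^^
  File "fit.py", line 11, in fit
    uv=np.array([px('top',[seed[0]+r*np.cos(a),seed[1]+r*np.sin(a),z]) for r in rs]).astype(np.float32)
                 ~~^^^^^^^^^^^^^^^^^^^^^^^^^^^^^^^^^^^^^^^^^^^^^^^^^^^
  File "h.py", line 8, in px
    c=imaging.get_calibration(n); q=(c['world_to_cam']@np.append(w,1))[:3]; q=np.array([q[0],-q[1],-q[2]])
ValueError: time passes only in moves, steps and waits
```

```bash
cat >> h.py <<'E'
import functools
class _I:
    def __getattr__(s,k): return getattr(_im,k)
    @functools.lru_cache
    def get_calibration(s,n): return _im.get_calibration(n)
_im=imaging; imaging=_I()
E
python3 fit.py a6 .489 -.038 -31; python3 -c "
from h import *
print(monitor.get_obs()['time'])"
```

```text
top1 outer 120 [0.4644 0.1529 0.0698]
top1 inner 120 [0.4648 0.1526 0.0546]
top1 bar th 16.944530540936878 offset at axis 0.00027096511331802686 lens by bar [0.464  0.1532]
a6 outer 120 [ 0.488  -0.0392  0.0698]
a6 inner 120 [ 0.4881 -0.0391  0.0546]
a6 bar th -30.6183255866389 offset at axis -0.00021974025974028717 lens by bar [ 0.4871 -0.0394]
10.7
```

The independent fits agree: the lens is at (0.488, -0.039) and the dish at (0.492, -0.046), about 8 mm (1.9°) short. I'll go back to the bar for a small correction.

drive_tool --rows '[{"rx": 0, "ry": 0, "rz": 0, "tx": 0, "ty": -0.03, "tz": 0, "gripper": 0}, {"rx": 0, "ry": 0, "rz": 0, "tx": 0.02, "ty": -0.04, "tz": 0, "gripper": 0}, {"rx": 0, "ry": 0, "rz": 0, "tx": 0.02, "ty": -0.04, "tz": 0, "gripper": 0}, {"rx": 0, "ry": 0, "rz": 0, "tx": 0.02, "ty": -0.04, "tz": 0, "gripper": 0}, {"rx": 0, "ry": 0, "rz": 0, "tx": 0.02, "ty": -0.04, "tz": 0, "gripper": 0}, {"rx": 0, "ry": 0, "rz": -0.7, "tx": 0, "ty": -0.04, "tz": 0, "gripper": 0}, {"rx": 0, "ry": 0, "rz": 0, "tx": 0, "ty": -0.03, "tz": 0, "gripper": 0}, {"rx": 0, "ry": 0, "rz": 0, "tx": 0, "ty": -0.015, "tz": 0, "gripper": 0}, {"rx": 0, "ry": 0, "rz": 0, "tx": 0, "ty": 0, "tz": 0, "gripper": 0}, {"rx": 0, "ry": 0, "rz": 0, "tx": 0, "ty": 0, "tz": 0, "gripper": 0}]'

```text
time: 11.95
tcp_pos: [0.5822, 0.0642, 0.1722]
tcp_rot: [[-0.842, -0.54, -0.0], [-0.54, 0.842, 0.0], [0.0, 0.001, -1.0]]
contact_force: [0.1, 0.6, -0.1]
width: -0.0
```

```bash
python3 st.py a7; python3 sd.py a7
```

```text
t 12.05 tcp [0.5822 0.0643 0.1723] toolth -32.682840360263526 r 0.10375416274620798 off 0.04431294535096092 F [ 0.0522  0.5111 -0.6731] q [-15.2646  19.6066   3.3088 107.1625  -1.4081  53.2797 111.3778]
lens 3688 [ 0.4932 -0.0504  0.0592] th -33.66811123641977 target -32.627311194706785 err [ 0.0012 -0.0044]
pts 4038 mid [ 0.4912 -0.0431  0.1885] mean [ 0.4875 -0.0462  0.1952]
minEncl (0.49723881483078003, -0.03499619662761688) 0.07965368032455444 th -31.015136606129822
```

View pics/a7sc.png

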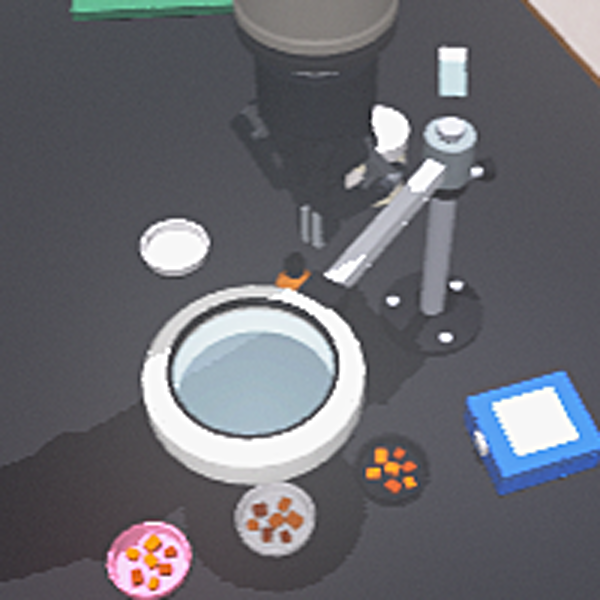

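drive_tool --rows '[{"rx": 0, "ry": 0, "rz": 0, "tx": 0, "ty": -0.01, "tz": 0, "gripper": 0}, {"rx": 0, "ry": 0, "rz": 0, "tx": 0, "ty": -0.006, "tz": 0, "gripper": 0}, {"rx": 0, "ry": 0, "rz": 0, "tx": 0, "ty": -0.004, "tz": 0, "gripper": 0}, {"rx": 0, "ry": 0, "rz": 0, "tx": 0, "ty": -0.002, "tz": 0, "gripper": 0}, {"rx": 0, "ry": 0, "rz": 0, "tx": 0, "ty": -0.002, "tz": 0, "gripper": 0}, {"rx": 0, "ry": 0, "rz": 0, "tx": 0, "ty": 0, "tz": 0, "gripper": 0}]'

```text
time: 12.9
tcp_pos: [0.5956, 0.0428, 0.1722]
tcp_rot: [[-0.843, -0.539, -0.0], [-0.539, 0.843, -0.0], [0.0, -0.0, -1.0]]
contact_force: [0.7, -0.5, -0.0]
width: 0.0001
```

```bash
python3 st.py a8
```

```text
t 13.0 tcp [0.5958 0.0429 0.1723] toolth -32.59684247182852 r 0.10396024171214661 off 0.018828388286341032 F [-0.773   0.7955 -0.5309] q [-13.3748  20.6025   3.8512 105.7217  -1.6714  53.7153 113.8166]
lens 2254 [ 0.4995 -0.075   0.0461] th -39.15813481048545 target -32.627311194706785 err [ 0.0075 -0.029 ]
```

Offset 0.0188, right at the target. I'll withdraw and look again.

drive_tool --rows '[{"rx": 0, "ry": 0, "rz": 0, "tx": 0, "ty": 0.01, "tz": 0, "gripper": 0}, {"rx": 0, "ry": 0, "rz": 0, "tx": 0, "ty": 0.025, "tz": 0, "gripper": 0}, {"rx": 0, "ry": 0, "rz": 0, "tx": 0, "ty": 0.04, "tz": 0, "gripper": 0}, {"rx": 0, "ry": 0, "rz": 0, "tx": -0.02, "ty": 0.04, "tz": 0, "gripper": 0}, {"rx": 0, "ry": 0, "rz": 0, "tx": -0.02, "ty": 0.04, "tz": 0, "gripper": 0}, {"rx": 0, "ry": 0, "rz": 0, "tx": -0.02, "ty": 0.04, "tz": 0, "gripper": 0}, {"rx": 0, "ry": 0, "rz": 0, "tx": -0.02, "ty": 0.04, "tz": 0, "gripper": 0}, {"rx": 0, "ry": 0, "rz": 0, "tx": 0, "ty": 0.04, "tz": 0, "gripper": 0}, {"rx": 0, "ry": 0, "rz": 0, "tx": 0, "ty": 0.02, "tz": 0, "gripper": 0}, {"rx": 0, "ry": 0, "rz": 0, "tx": 0, "ty": 0, "tz": 0, "gripper": 0}]'

```text
time: 14.25
tcp_pos: [0.5032, 0.3356, 0.1724]
tcp_rot: [[-0.841, -0.541, -0.0], [-0.541, 0.841, 0.0], [-0.0, 0.0, -1.0]]
contact_force: [-0.1, -0.5, 0.2]
width: 0.0002
```

```bash
python3 st.py a9; python3 sd.py a9; python3 fit.py a9 .491 -.045 -32.5 | tail -3
cat > dishfit.py <<'E'
from m import *
import sys
# side-camera cross-check: inner dark ring ellipse of head and dish rim
def radial(n,f,seed,z,r0,r1,sign):
    g=cv2.cvtColor(cv2.imread('pics/'+f),cv2.COLOR_BGR2GRAY).astype(np.float32);pts=[]
    for a in np.radians(np.arange(0,360,3)):
        rs=np.arange(r0,r1,.0003);uv=np.array([px(n,[seed[0]+r*np.cos(a),seed[1]+r*np.sin(a),z]) for r in rs]).astype(np.float32)
        v=cv2.remap(g,uv[:,0][None],uv[:,1][None],cv2.INTER_LINEAR)[0];dv=sign*np.gradient(cv2.GaussianBlur(v[None],(0,0),3)[0]);i=dv.argmax()
        if dv[i]>1: pts.append([seed[0]+rs[i]*np.cos(a),seed[1]+rs[i]*np.sin(a)])
    return circ(np.array(pts))
print('side inner ring',radial('side',sys.argv[1]+'s.png',(.491,-.045),.2,.045,.06,1))
print('side dish rim',radial('side','side1.png',(.492,-.047),.014,.024,.036,-1))
print('top dish rim',radial('top','top1.png',(.492,-.047),.014,.024,.036,-1))
print('side inner ring initial',radial('side','side1.png',(.4646,.1528),.2,.045,.06,1))
E
python3 dishfit.py a9
```

```text
t 14.35 tcp [0.5046 0.3335 0.1724] toolth -32.54535627110095 r 0.024469911115836924 off 0.3127287890307778 F [ 0.0489 -0.0679  0.8558] q [-37.6771  21.3178  -2.3894 104.4115   1.1165  54.296   81.9904]
lens 5649 [ 0.4931 -0.0455  0.0682] th -32.67472264483545 target -32.627311194706785 err [0.0011 0.0005]
pts 3950 mid [ 0.4936 -0.0518  0.1896] mean [ 0.4919 -0.0542  0.1955]
minEncl (0.5004254579544067, -0.04377332329750061) 0.07785077393054962 th -33.28902272595015
a9 outer 120 [ 0.4928 -0.0469  0.0698]
a9 inner 120 [ 0.4928 -0.0467  0.0546]
a9 bar th -32.87525499828459 offset at axis 1.559460147692541e-05 lens by bar [ 0.4919 -0.0473]
side inner ring [ 0.4941 -0.0463  0.0543]
side dish rim [ 0.4928 -0.0462  0.0307]
top dish rim [ 0.4918 -0.0461  0.0302]
side inner ring initial [0.4658 0.1527 0.0542]
```

View pics/a9c.png

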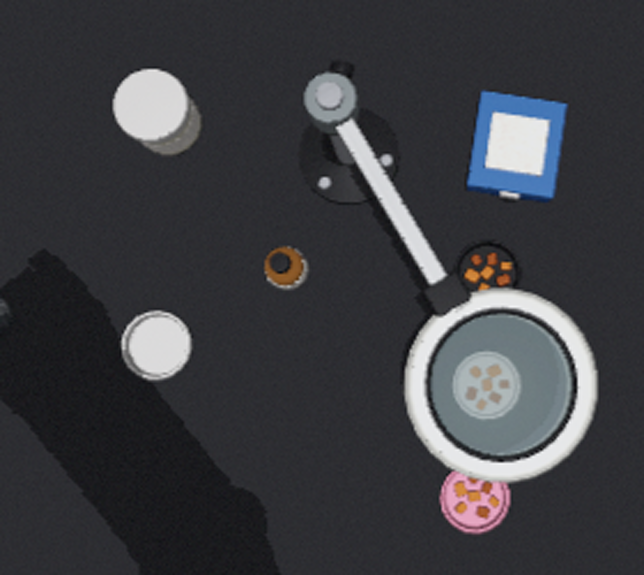

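View pics/a9sc.png

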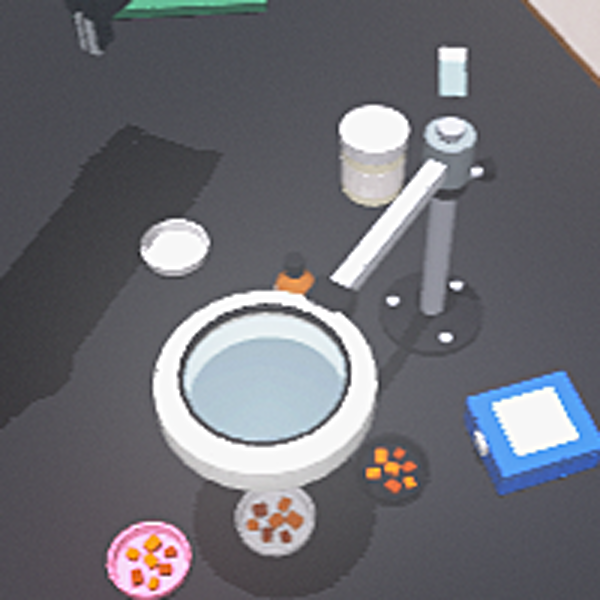

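Both cameras put the lens centre within about 1.5 mm of the dish centre; the offset seen in the top view is parallax. The dishes, jar, bottle and box stand where they were, and the hand is about 0.3 m from the bar.

```bash
python3 -c "
from rig import order
print(order.job_done())"
```

```text
the job is handed in; nothing more can be done
None
```

The lens is now centred over the white dish with the brown chips, to within about 1.5 mm, and I have handed the job in. I pushed the bar about 50° round the pillar with the side of one shut finger, at about 105 mm from the axis. The first push stopped about 8 mm short, so I backed off, looked again and gave one small correcting push.

- **Position:** the top camera puts the lens at (0.4928, -0.0468) and the dish at (0.4918, -0.0461). The side camera puts them at (0.4941, -0.0463) and (0.4928, -0.0462). Calibration is good only to about 2 mm.
- **Forces:** the readings I took stayed below about 3 N. I have no continuous force record.
- **Surroundings:** the last pictures show the lens head level and the dishes, jar, bottle and slide box looking unmoved by eye. The hand is about 0.3 m from the bar, and the last clock reading was about 14.4 s.
- **Checks that disagreed:** the lens fits from the top camera were wrong whenever the arm blocked the view, and I did not use them. A rough enclosing-circle fit from the side camera was biased by about 8 mm, so I trusted the ring-edge fits instead.

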